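# Dispense a wooden ball with the press lever

### The arm

A 6-joint arm with a two-finger parallel gripper is mounted at the origin on the work surface. World frame = base frame: x ahead of the robot, y to its left, z up, the work surface at z = 0. Lengths are in m, angles in rad, forces in N, time in s.
With the tool pointing down it reaches from about 0.3 to 0.95 m from the base axis. Payload 3.1 kg.
Tool frame: the origin (TCP) lies between the finger pads; the fingertips stand 25 mm ahead of it and the grasp point (between the pads) lies 6 mm ahead of it; z points along the fingers, y is the direction in which the jaws open and shut (so a half turn about z gives the same grasp; the last joint's range is limited). The gripper opens to 85 mm and grips with 20 to 120 N. Pads are 22 mm wide; open, the fingers measure 114 mm over their backs; the gripper's body (76 mm by 85 mm) begins 54 mm behind the grasp point. The pads swing forward as they close: fully open they stand 13 mm farther back than shut.
Start: joints at [1.233, 0.308, 1.634, -0, 1.2, -0.07], TCP at [0.165, 0.603, 0.256] pointing down, gripper open.
Joint ranges: [-3.06, 3.06], [-0.79, 1.96], [0.05, 2.63], [-1.19, 4.34], [0.05, 2.64], [-2.94, 2.94]. Speed limits (rad/s): [2.79, 2.79, 3.14, 3.14, 3.14, 3.14].

### API

Orientations are given as a rotation vector (axis times angle).
In Python, from workcell import observe, imaging, manip gives the robot as it stands.
- The arm moves only by the tool carry_out, never from a script. Its argument "deltas" is a list that holds one entry, the list of rows, each a list of 5 numbers: the opening in per cent of the stroke, from 0 (shut) to 100 (fully open), then the shift along the tool's x, y, z in mm, then the turn about the tool's z in rad. In form: [[[grip, tx, ty, tz, twist], ...]]. A call has 1 to 5 rows; each row is the pose to reach, as a shift and turn from the pose commanded when the call began, along the tool's axes at that moment; what a row does not reach only later rows make up. A row lasts 1/8 s, in which the tool goes at most 62.5 mm and 10.7 degrees, less where a joint would pass 70% of its speed; a pose out of reach is approached as far as the arm can. A call with a gripper value outside its range is refused whole. The fingers move at their own pace and stop on an object; "grip_force" is the grip in N (left out, the last holds). Time passes only in rows, so rows that repeat a pose let the fingers close. It gives the time, the measured TCP pose, the force and the opening at its end, in the units of the state.
- observe(): the state, without advancing time (a new reading comes with each control period).
- imaging.grab_frame(name): name is "side" or "top" or "wrist"; returns the picture (420x560x3 uint8, red, green, blue); there is no depth.
- imaging.get_calibration(name): a dict with "intrinsics" (3x3 intrinsics, pixels), "R" (3x3) and "t" (3): a world point X has camera coordinates R X + t. Camera axes: x right, y down, z forward; pixel columns grow to the right and rows downward; lengths in m; the calibration is good to about 2 mm. A picture is of the moment at which its call begins: read the wrist's pose just before it. get_calibration takes no time and is no camera call; for the wrist camera it gives the pose at the moment of the call.
- manip.sign_off(): hands the job in, once; it reports no verdict.
The state is a dict: "clock": time; "joint_positions": joint angles; "joint_vel": joint speeds; "joint_torque": joint torques, N m; "position": TCP position; "tcp_rot": TCP orientation; "ft_force": force on the tool from outside, world axes, zero at the start; "wrist_torque": the same for the moment, N m; "width": finger opening in m.
Only numpy, scipy, OpenCV 4.12 (cv2) and the standard library are available. Lean on these libraries where they do the work, as an engineer would, in place of code of your own. Each camera call takes 0.05 s, during which the arm holds its last target.

### The job

Get the wooden ball out of the dispenser with the red lever: press that lever all the way down with the fingertips so that the lid lifts, and keep it down until the ball lies in the tray. Then ease the lever back up slowly until the lid is shut, so that it does not slam. Do not touch the lid or the ball, and leave the blue dispenser, the cup, the hammer and the log alone.

Things in the scene. Friction and masses are not known exactly. Their poses are not given: they have to be found in the camera images.
- disp_red: Fixed plywood ball dispenser with the red lever. Origin: centre of the housing, table height; x runs from the lever (robot) side through the housing to the tray, z up. Housing x -75 to 75, y -55 to 55, 115 mm high; open tray behind it, x 85 to 162, y -49 to 49 mm inside, walls 45 mm, floor about 10 mm up. The two dispensers differ only in lever colour, side by side in either order.
- lever_red (a joint): Angle of the red lever, rad: 0 up (lid shut), 0.40 all the way down at its stop (lid fully open); the lid turns twice this. Level axis along the dispenser's y, at its x -65, z 55 mm. Only the lid's weight (hidden, varies) brings it back: 3 to 7 N on the pad opens it; let go, it flies up and the lid slams; raising the fingers at 50 mm/s or less is gentle.
- pad_red (a point): Centre of the black pad on top of the red lever, a paddle 92 mm wide along the dispenser's y, 8 mm thick, jutting from the housing to the robot. The pad lies 100 mm from the lever's axis, 20 mm short of its free end; 80 mm above the table when up, 40 mm when fully down, moving almost straight down. The paddle slopes up 0.25 rad to its free end at rest, down 0.15 rad when pressed.
- ball_red_center (a point): Centre of the 38 mm, 22 g wooden ball of the dispenser with the red lever. At first it lies on a ramp in the housing behind the shut lid's clear skirt, about 58 mm along the dispenser's x, 45 mm above the table. With the lid up about 0.25 rad or more it rolls into the tray by itself and rests against the far wall, centre about 28 mm above the table.
- disp_blue: Fixed plywood ball dispenser with the blue lever. Origin: centre of the housing, table height; x runs from the lever (robot) side through the housing to the tray, z up. Housing x -75 to 75, y -55 to 55, 115 mm high; open tray behind it, x 85 to 162, y -49 to 49 mm inside, walls 45 mm, floor about 10 mm up. The two dispensers differ only in lever colour, side by side in either order.
- lever_blue (a joint): Angle of the blue lever, rad: 0 up (lid shut), 0.40 all the way down at its stop (lid fully open); the lid turns twice this. Level axis along the dispenser's y, at its x -65, z 55 mm. Only the lid's weight (hidden, varies) brings it back: 3 to 7 N on the pad opens it; let go, it flies up and the lid slams; raising the fingers at 50 mm/s or less is gentle.
- pad_blue (a point): Centre of the black pad on top of the blue lever, a paddle 92 mm wide along the dispenser's y, 8 mm thick, jutting from the housing to the robot. The pad lies 100 mm from the lever's axis, 20 mm short of its free end; 80 mm above the table when up, 40 mm when fully down, moving almost straight down. The paddle slopes up 0.25 rad to its free end at rest, down 0.15 rad when pressed.
- ball_blue_center (a point): Centre of the 38 mm, 22 g wooden ball of the dispenser with the blue lever. At first it lies on a ramp in the housing behind the shut lid's clear skirt, about 58 mm along the dispenser's x, 45 mm above the table. With the lid up about 0.25 rad or more it rolls into the tray by itself and rests against the far wall, centre about 28 mm above the table.
- ball_red: The same ball as ball_red_center, as a body; its origin lies on its surface and turns as it rolls, so use the point for its position.
- lid_red: Wooden lid of the dispenser with the red lever, 160 x 112 x 7 mm, with a clear skirt 83 mm deep at its far end. Origin: middle of its hinge, on the top of the housing's robot-side edge, 118 mm above the table; its x axis runs along the lid away from the hinge (level when shut), its z is square to it. The far end rises when the lever is pressed, by 0.80 rad in all.
- cup: White cup, 60 mm across, 58 mm high, standing between the dispensers. Origin: centre of its foot.
- hammer: Red-handled hammer, 260 mm long, lying flat beside the dispensers. Origin: under its middle; x axis along it.
- log: Slice of log, 104 mm across, 60 mm high, on the other side of the dispensers. Origin: centre of its underside.

How it is judged:
On the way:
1. the fingers hold the red lever down, its lid fully open, with the ball in the tray (x of ball_red_center in the frame of disp_red between 0.1 and 0.165 m and y of ball_red_center in the frame of disp_red between -0.055 and 0.055 m and height (world z) of ball_red_center below 0.045 m and contact force between disp_red and the fingers above 1 N and value of joint lever_red above 0.34 rad and angle between lid_red's own z axis and vertical above 0.66 rad), for 0.2 s.
At the end, for the whole second after the job is handed in: The ball lies in the tray of the dispenser with the red lever, that lever is up (under 0.03 rad) and its lid shut (under 0.06 rad) and still; the other ball is still in its housing and the blue lever up (x of ball_red_center in the frame of disp_red between 0.1 and 0.165 m and y of ball_red_center in the frame of disp_red between -0.055 and 0.055 m and height (world z) of ball_red_center below 0.045 m and linear speed of lid_red below 0.02 m/s and value of joint each of lever_red, lever_blue below 0.03 rad and angle between lid_red's own z axis and vertical below 0.06 rad and x of ball_blue_center in the frame of disp_blue below 0.075 m and distance of ball_red_center from where it was at the start of the episode above 0.04 m); the robot touches nothing.
It fails at once if the lid slams: in the last part of its closing (lever under 0.16 rad) the lever springs back faster than 1.4 rad/s (lid 2.8 rad/s) (value of joint lever_red below 0.16 rad and velocity of joint lever_red below -1.4 rad/s).
It fails at once if the robot touches the lid (over 1 N) or the ball (over 0.5 N) ((contact force between lid_red and the fingers above 1 N or contact force between lid_red and the arm above 1 N) or (contact force between ball_red and the fingers above 0.5 N or contact force between ball_red and the arm above 0.5 N)).
It fails at once if the blue lever is pressed (value of joint lever_blue above 0.06 rad).
It fails at once if a ball is lifted (height (world z) of any of ball_red_center, ball_blue_center above 0.075 m).
It fails at once if the cup, hammer or log is moved over 15 mm, or lifted (distance of any of cup, hammer, log from where it was at the start of the episode above 0.015 m).
It also fails if it takes over 42 s, if anything falls off the work surface, if the arm or the gripper's body presses on something with over 40 N, if the wrist force passes 120 N, or if a joint passes its speed limit or range.

## Working session

There is one attempt and no reset: what is moved stays moved. The work goes in short steps, Python scripts to look and compute and a tool call to move; the robot and the scene stay as the last step left them, time stands still between calls to the robot, and variables do not carry over. Pictures are saved under pics/ and viewed, and the job is handed in when it is done.

Besides the shell and the picture viewer there is one more tool, called in YAML: its name, and indented under it one key for each argument. carry_out: Moves the arm, as the interface text tells. Its arguments: {"type":"object","properties":{"deltas":{"type":"array","items":{"type":"array","items":{"type":"array","items":{"type":"number"}}}},"grip_force":{"type":"number"}},"required":["deltas"]}

```bash
mkdir -p pics
python3 - <<'E'
from workcell import observe, imaging
import cv2
print(observe())
for n in("side","top","wrist"):
    c=imaging.get_calibration(n);print(n,c)
    cv2.imwrite(f"pics/{n}0.png",imaging.grab_frame(n)[:,:,::-1])
E
```

```text
{'clock': 0.0, 'joint_positions': array([ 1.23328271e+00,  3.09051083e-01,  1.63519566e+00, -7.09232048e-06,
        1.19970275e+00, -6.97019892e-02]), 'joint_vel': array([ 0.00036667, -0.00127863,  0.00081859,  0.00073692,  0.00146474,
       -0.00026744]), 'joint_torque': array([ 9.91960178e-05, -4.15265787e+01, -2.76657021e+01, -7.52924575e-05,
        1.03069644e-02, -2.11388812e-05]), 'position': array([0.16516169, 0.60198189, 0.25501398]), 'tcp_rot': array([-0.41935441, -3.11300171,  0.00362719]), 'ft_force': array([-0.14096144,  0.3336575 ,  0.38145455]), 'wrist_torque': array([0.00977041, 0.03440051, 0.03427087]), 'width': 0.08532555009595155}
side {'intrinsics': array([[488.91026273,   0.        , 271.91050168],
       [  0.        , 488.91026273, 207.35175   ],
       [  0.        ,   0.        ,   1.        ]]), 'R': array([[ 0.97577502, -0.2187103 ,  0.00537793],
       [-0.15618475, -0.71360985, -0.6829109 ],
       [ 0.15319739,  0.66552745, -0.73048188]]), 't': array([-0.58165117,  0.15958614,  1.61255872])}
top {'intrinsics': array([[520.51759844,   0.        , 286.75002612],
       [  0.        , 520.51759844, 206.02237353],
       [  0.        ,   0.        ,   1.        ]]), 'R': array([[ 1.81435256e-02, -9.99834764e-01,  1.12105606e-03],
       [-9.97599455e-01, -1.81778837e-02, -6.68198398e-02],
       [ 6.68291772e-02,  9.39825612e-05, -9.97764427e-01]]), 't': array([-0.02560119,  0.58383914,  1.50493954])}
wrist {'intrinsics': array([[293.63177348,   0.        , 279.45528624],
       [  0.        , 293.63177348, 207.96841769],
       [  0.        ,   0.        ,   1.        ]]), 'R': array([[ 0.26520109,  0.96418905, -0.00280393],
       [ 0.91812918, -0.25164203,  0.30612921],
       [ 0.29446085, -0.08376017, -0.95198584]]), 't': array([-0.62400295, -0.0394031 ,  0.3817835 ])}
```

View pics/side0.png

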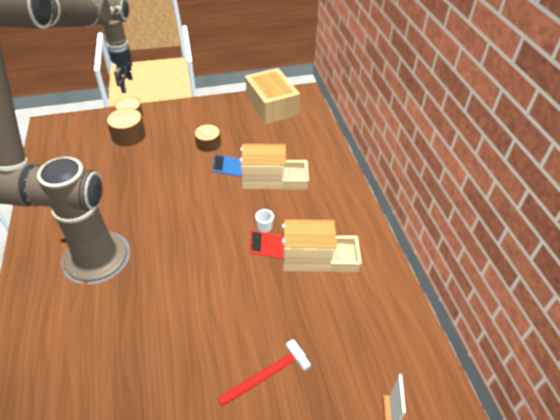

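View pics/top0.png

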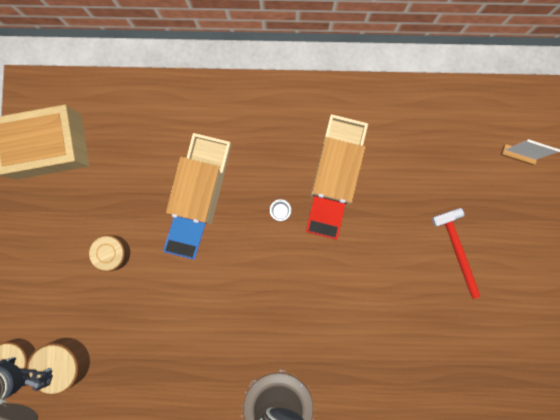

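The top view shows the red paddle and its black pad near (323,229), the blue pad near (181,249), and the cup at (280,210). I'll enlarge the red dispenser.

Run:
```python
import cv2
a=cv2.imread("pics/top0.png")[100:250,260:390];cv2.imwrite("pics/topc.png",cv2.resize(a,None,fx=4,fy=4,interpolation=cv2.INTER_CUBIC))
b=cv2.imread("pics/side0.png")[205:285,235:375];cv2.imwrite("pics/sidec.png",cv2.resize(b,None,fx=5,fy=5,interpolation=cv2.INTER_CUBIC))
```

```text
(no output)
```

View pics/topc.png

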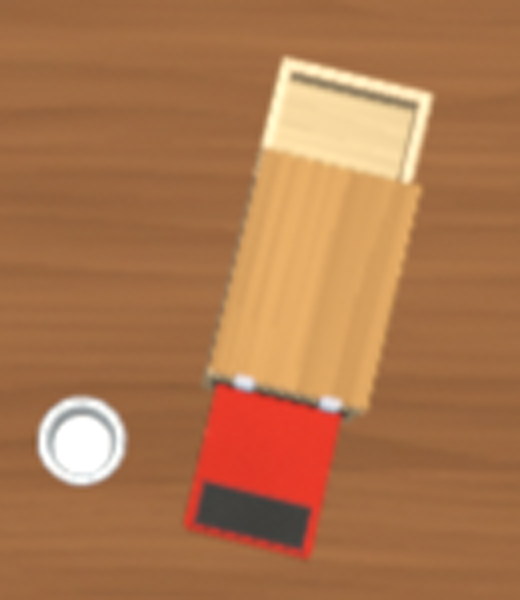

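View pics/sidec.png

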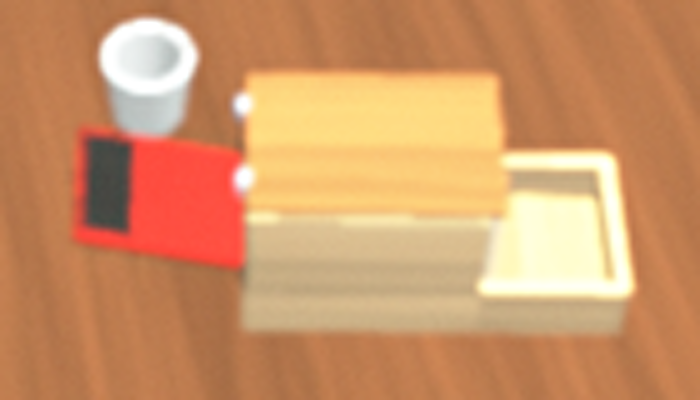

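```bash
cat > h.py <<'E'
import numpy as np
from workcell import observe, imaging
from scipy.optimize import least_squares
from scipy.spatial.transform import Rotation as Rn
def proj(n,X):
    c=imaging.get_calibration(n);p=c["intrinsics"]@(c["R"]@np.asarray(X,float)+c["t"]);return p[:2]/p[2]
E
python3 - <<'E'
from h import *
T=lambda u,v:(260+u/4,100+v/4); S=lambda u,v:(235+u/5,205+v/5)
obs=[("top",(-.162,0,.08),T(252,516)),("top",(-.181,.046,.085),T(185,528)),("top",(-.181,-.046,.085),T(308,558)),
("top",(.162,.049,.045),T(290,72)),("top",(.162,-.049,.045),T(418,102)),("top",(.085,.056,.121),T(261,149)),("top",(.085,-.056,.121),T(421,186)),
("side",(-.162,0,.08),S(108,184)),("side",(-.181,.046,.085),S(82,127)),("side",(-.181,-.046,.085),S(73,241)),
("side",(.085,.056,.121),S(500,73)),("side",(.085,-.056,.121),S(505,213)),("side",(.162,.049,.045),S(600,165))]
def W(q,X): c,s=np.cos(q[2]),np.sin(q[2]);return (q[0]+c*X[0]-s*X[1],q[1]+s*X[0]+c*X[1],X[2])
f=lambda q:np.concatenate([proj(n,W(q,X))-p for n,X,p in obs])
r=least_squares(f,[.7,-.1,-.2],loss="soft_l1")
print(r.x,f(r.x).reshape(-1,2).round(1).tolist())
print("pad",W(r.x,(-.162,0,.08)))
s=observe();R=Rn.from_rotvec(s["tcp_rot"]).as_matrix();print(R.round(3),s["position"])
E
```

```text
[ 0.67524334 -0.15469882 -0.2229898 ] [[0.4, 0.1], [-0.3, -0.3], [0.9, 0.1], [-0.3, -0.7], [0.5, -0.3], [0.4, -0.4], [-0.0, -0.0], [-0.6, -0.2], [-0.9, -0.8], [-0.1, -1.1], [-1.5, 0.7], [0.6, 0.3], [-0.3, -0.7]]
pad (np.float64(0.5172543614872214), np.float64(-0.11887310370861007), 0.08)
[[-0.964  0.265 -0.001]
 [ 0.265  0.964 -0.002]
 [ 0.    -0.002 -1.   ]] [0.16521643 0.60215209 0.25530652]
```

The fit is good (residuals about 1 px or less). The pad is at (0.517, -0.119), and the dispenser's yaw of -0.223 is almost the same as the jaw direction. I'll shut the fingers and cross over high.

carry_out:
  deltas:
    - [[0,-30,-34,0,0],[0,-66,-75,0,0],[0,-105,-120,0,0],[0,-144,-164,0,-0.02],[0,-180,-205,0,-0.045]]
  grip_force: 40

```text
clock: 0.78
position: [0.2851, 0.3555, 0.2561]
tcp_rot: [0.348, 3.122, -0.0]
ft_force: [1.5, 0.0, 0.2]
width: 0.0003
```

carry_out:
  deltas:
    - [[0,-36,-45,0,0],[0,-72,-90,0,0],[0,-108,-135,0,0],[0,-144,-180,0,0],[0,-180,-225,0,0]]

```text
clock: 1.4
position: [0.411, 0.0964, 0.2564]
tcp_rot: [0.349, 3.121, 0.001]
ft_force: [0.7, 1.0, -0.3]
width: 0.0003
```

carry_out:
  deltas:
    - [[0,-36,-45,0,0],[0,-72,-90,20,0],[0,-110,-138,40,0],[0,-140,-176,60,0],[0,-151,-189,70,0]]

```text
clock: 2.02
position: [0.5162, -0.1218, 0.1848]
tcp_rot: [-0.354, -3.12, -0.0]
ft_force: [-1.4, -0.0, -0.2]
width: -0.0002
```

carry_out:
  deltas:
    - [[0,0,0,0,0],[0,0,0,0,0]]

```text
clock: 2.28
position: [0.5157, -0.1182, 0.1865]
tcp_rot: [-0.348, -3.122, -0.001]
ft_force: [0.4, 0.6, 0.0]
width: -0.0002
```

Run:
```python
from h import *
import cv2
s=observe();R=Rn.from_rotvec(s["tcp_rot"]).as_matrix();print(s["clock"],s["position"],s["ft_force"],R.round(3))
tip=s["position"]+R[:,2]*.025
d=np.array([.5173,-.1189,.08])-tip;print("tool shift mm",(R.T@d*1000).round(1))
ims=[]
for n in("top","side"):
    im=imaging.grab_frame(n)[:,:,::-1];u,v=proj(n,tip).astype(int);print(n,u,v)
    c=np.ascontiguousarray(im[v-55:v+55,u-65:u+65]);ims.append(cv2.resize(c,None,fx=3,fy=3))
cv2.imwrite("pics/above.png",np.hstack(ims))
```

```text
2.275 [ 0.51565407 -0.11824198  0.18653904] [0.37835712 0.6485922  0.04878112] [[-0.975  0.22  -0.   ]
 [ 0.22   0.975  0.001]
 [ 0.001  0.001 -1.   ]]
tool shift mm [-1.8 -0.3 81.5]
top 325 228
side 254 224
```

View pics/above.png

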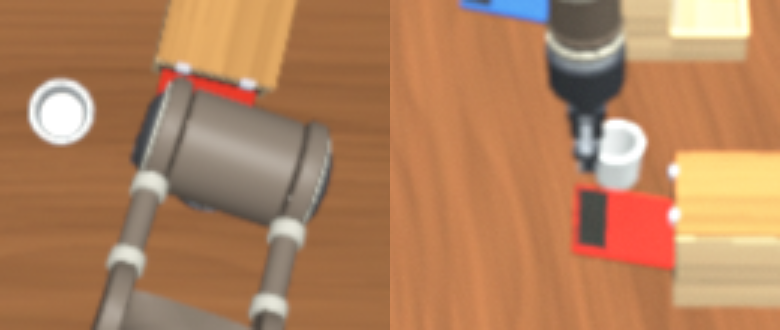

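The fingertips are above the pad (side crop: tips about (585,165), pad (592,220)). The remaining drop to touch is 81 mm. I'll descend and press.

carry_out:
  deltas:
    - [[0,-1,0,30,0],[0,-2,0,60,0],[0,-2,0,75,0],[0,-2,0,82,0],[0,-2,0,88,0]]

```text
clock: 3.0
position: [0.5183, -0.1195, 0.0996]
tcp_rot: [-0.348, -3.122, -0.0]
ft_force: [-3.3, 1.4, 6.7]
width: 0.0001
```

carry_out:
  deltas:
    - [[0,0,0,8,0],[0,0,0,16,0],[0,0,0,24,0],[0,0,0,30,0],[0,0,0,34,0]]

```text
clock: 3.62
position: [0.519, -0.1199, 0.0658]
tcp_rot: [0.349, 3.121, 0.0]
ft_force: [-7.6, 2.2, 26.3]
width: -0.0002
```

carry_out:
  deltas:
    - [[0,0,0,1,0],[0,0,0,2,0],[0,0,0,2,0],[0,0,0,2,0],[0,0,0,2,0]]

```text
clock: 4.25
position: [0.519, -0.1199, 0.0659]
tcp_rot: [0.349, 3.122, 0.0]
ft_force: [-8.2, 3.2, 21.7]
width: -0.0001
```

Run:
```python
from h import *
import cv2
s=observe();print(s["clock"],s["position"],s["ft_force"])
a=imaging.grab_frame("top")[90:250,250:400,::-1];b=imaging.grab_frame("side")[190:290,225:375,::-1]
cv2.imwrite("pics/press.png",np.hstack([cv2.resize(a,(390,416)),cv2.resize(b,(400,416*1))]))
```

```text
4.25 [ 0.51895144 -0.11986839  0.06593797] [-8.15860697  3.22190603 21.72689383]
```

View pics/press.png

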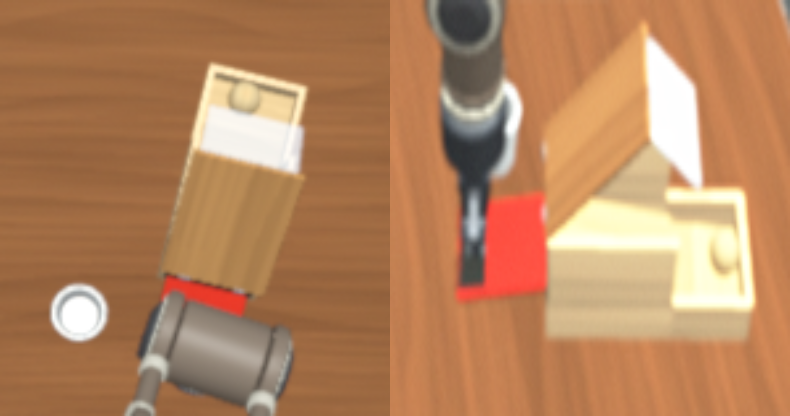

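The lid is fully open (side view) and the ball lies at the far wall of the tray (top crop (243,97)). I'll hold a moment longer and then ease up at about 30 mm/s.

carry_out:
  deltas:
    - [[0,0,0,0,0],[0,0,0,0,0],[0,0,0,-2,0],[0,0,0,-5,0],[0,0,0,-8,0]]

```text
clock: 4.97
position: [0.5183, -0.1197, 0.0709]
tcp_rot: [0.349, 3.122, 0.0]
ft_force: [-1.7, 2.5, 3.1]
width: 0.0003
```

carry_out:
  deltas:
    - [[0,0,0,-4,0],[0,0,0,-8,0],[0,0,0,-12,0],[0,0,0,-16,0],[0,0,0,-20,0]]

```text
clock: 5.6
position: [0.5184, -0.1199, 0.0907]
tcp_rot: [0.35, 3.121, 0.0]
ft_force: [-2.5, 3.3, 5.4]
width: 0.0001
```

carry_out:
  deltas:
    - [[0,0,0,-3,0],[0,0,0,-6,0],[0,0,0,-9,0],[0,0,0,-12,0],[0,0,0,-15,0]]

```text
clock: 6.22
position: [0.5203, -0.1207, 0.1064]
tcp_rot: [0.348, 3.117, -0.002]
ft_force: [1.2, -1.1, -0.3]
width: 0.0
```

carry_out:
  deltas:
    - [[0,0,0,-3,0],[0,0,0,-6,0],[0,0,0,-9,0],[0,0,0,-12,0],[0,0,0,-15,0]]

```text
clock: 6.85
position: [0.518, -0.12, 0.1204]
tcp_rot: [-0.349, -3.122, 0.0]
ft_force: [-0.3, -0.9, -0.5]
width: -0.0001
```

The contact force has gone to zero. I'll raise clear and back off toward the robot.

carry_out:
  deltas:
    - [[0,0,0,-15,0],[0,10,0,-35,0],[0,40,0,-60,0],[0,80,0,-80,0],[0,120,0,-100,0]]

```text
clock: 7.48
position: [0.4003, -0.0933, 0.2219]
tcp_rot: [0.349, 3.121, -0.001]
ft_force: [-0.5, -0.5, 0.9]
width: 0.0001
```

carry_out:
  deltas:
    - [[0,0,0,0,0],[0,0,0,0,0],[0,0,0,0,0]]

```text
clock: 7.85
position: [0.4018, -0.0937, 0.2202]
tcp_rot: [0.349, 3.122, -0.0]
ft_force: [0.9, 0.3, -0.5]
width: 0.0
```

Run:
```python
from h import *
import cv2
s=observe();print(s["clock"],s["position"],s["ft_force"])
a=imaging.grab_frame("top")[90:300,130:400,::-1];b=imaging.grab_frame("side")[130:290,195:375,::-1]
cv2.imwrite("pics/end.png",np.hstack([cv2.resize(a,(400,311)),cv2.resize(b,(350,311))]))
```

```text
7.85 [ 0.40179033 -0.09368141  0.22022693] [ 0.94183044  0.29116557 -0.46652427]
```

View pics/end.png

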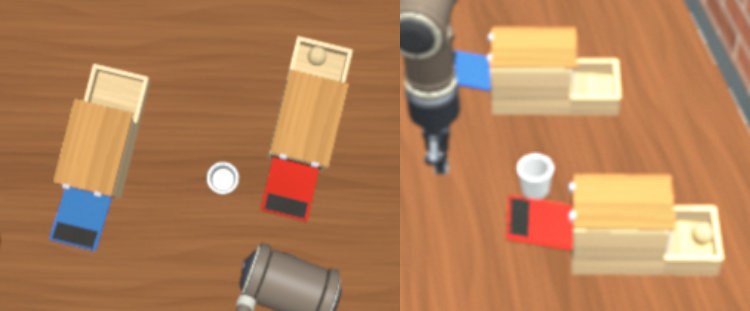

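The lid is shut, the red lever is up, and the ball is in the red tray at top crop (317,55). The blue dispenser and the cup haven't moved, and the arm is clear.

```bash
python3 -c "
from workcell import manip;print(manip.sign_off())"
```

```text
the job is handed in; nothing more can be done
None
```

I pressed the red lever to its stop with the shut fingertips, at about 22 N, and the lid opened fully. Once the ball lay in the tray, I raised the fingers at 25–30 mm/s until the contact force fell to zero, backed the arm away and handed the job in.

- **Final pictures:** At 7.85 s they showed the lid shut, the red lever up and the ball at the tray's far wall. The blue dispenser and the cup were undisturbed, and the robot touched nothing.
- **Not checked:** The hammer and log were outside the final crops, but the arm did not go near either at low height. The lever's return speed was not measured. I inferred it from the slow rise and the 5.4 N contact force still there about halfway up.

No checks failed or disagreed.

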